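Load a cup into the bench polisher and latch its sliding guard

TASK

Take the small dark cup from the polishing machine's load shelf, stand it upright inside the steel locating ring in the open tray and let go of it. Then push the sliding guard over it by its black post, gently and steadily, until the spring pin of the latch drops into the guard's notch with a click, and leave it latched. Do not slam or force the guard into its rubber buffer, and leave the other things where they are.

Things in the scene. Friction and masses are not known exactly. Their poses are not given: they have to be found in the camera images.
- small_cup: The small dark round cup to load: rim 56 mm, foot 36 mm across, 41 mm tall, hollow, about 75 g. Origin under its centre, z up. It stands on the flat load shelf, 158 mm above the table, 26 mm or more from the tray's end wall. Grasp it round the rim from above. Left of the robot a shelf unit with a file box, 0.46 m high, reaches to about x 0.36, y 0.20 and x 0.26, y 0.10: keep the arm clear of it.
- machine: The grey bench polisher, fixed. Origin on the table under the ring's centre; x to its far side, y the way the guard shuts, z up. Body x -83 to 83, y -213 to 65 mm. At +y the open tray, inside x -75 to 75, y -60 to 57, wall tops 208 mm above the table; beyond it the load shelf, y 65 to 183, top 158 mm. At -y the parked guard. On the back the latch: x 79 to 125, y -104 to -16, up to 242 mm, pin head 265 mm.
- recess (a point): Centre of the locating ring on the tray floor, 158 mm above the table, where the centre of the cup's underside belongs; axes as the machine's. The steel ring is 47 mm across inside, 66 mm outside, 6 mm high; the cup's foot stands inside it on the tray floor. With the guard open the tray is free from above from y = -35 mm on.
- guard (a joint): Guard travel in m along the machine's +y: 0 = fully open, starts at 0 to 0.012. It slides against 2 to 5 N; in the last 15 mm the pin climbs a ramp (up to about 8 to 13 N in all), then falls in. It latches somewhere from 0.095 to 0.130, different each time as the latch block is screwed down in a slot: feel for it. Top of the guard's frame 219 mm above the table.
- guard_grip (a point): Centre of the top of the guard's upright black post, 265 mm above the table; moves with the guard, axes as the machine's. The post is round, 19 mm thick, free from 223 to 265 mm above the table, with nothing else above the flat guard within 60 mm of it. Push it towards the machine's +y, by its -y side or gripped.
- latch_pin (a joint): Height in m of the spring pin (8 mm thick, round steel head 18 mm across) above its dropped position; it stands in the latch block over the guard's far edge. About 0.0065 while it rides on the guard's rail, 0.0105 on the crest of the ramp, about 0 once it has dropped into the notch: the guard is then latched and cannot slide back.
- buffer (a joint): Compression in m of the black rubber buffer on the latch block, which the guard's stop lug meets just as the pin drops: 0 when free, about 4 N per mm, 0.001 to 0.002 with the guard latched and left alone. Over 0.006 counts as slammed or forced.
- big_cup: Bystander: pale cup, 70 mm wide, 61 mm tall, on the table far left beyond the machine; origin under its centre. Leave it alone.
- lid_jar: Bystander: small jar with a lid, 43 mm wide, 52 mm tall, to the right of the machine; origin under its centre. Leave it alone.
- rubber_eraser: Bystander: eraser, 20 x 44 x 13 mm, on the table far left beyond the machine; origin under its centre. Leave it alone.
Not all that is in view belongs to the job. What is shaped like the small_cup but yellow is not meant.

How it is judged:
By the outcome, as a careful person would: the job done as asked, in the order asked, and still so for the second after the job is handed in, with the robot touching nothing.
It also fails if it takes over 64 s, if anything falls off the work surface, if the arm or the gripper's body presses on something with over 40 N, if the wrist force passes 120 N, or if a joint passes its speed limit or range.

ROBOT

A 6-joint arm with a two-finger parallel gripper is mounted at the origin on the work surface; the furniture and walls round the work are solid. World frame = base frame: x ahead of the robot, y to its left, z up, the work surface at z = 0. Lengths are in m, angles in rad, forces in N, time in s.
With the tool pointing down it reaches from about 0.4 to 0.825 m from the base axis. Payload 7 kg.
Tool frame: the origin (TCP) lies midway between the tips of the shut fingers; the grasp point (between the pads) lies 19 mm behind it; z points along the fingers, x is the direction in which the jaws open and shut, and the axes are right-handed (so a half turn about z gives the same grasp; the last joint's range is limited). The gripper opens to 88 mm and grips with 3 to 60 N. Pads are 19 mm wide; open, the fingers measure 130 mm over their backs; the gripper's body (78 mm by 193 mm) begins 47 mm behind the grasp point.
Start: joints at [-0.932, 0.359, 0.012, 0, -1.224, -0.288], TCP at [0.232, -0.634, 0.227] pointing down, gripper open.
Joint ranges: [-3.07, 3.07], [-1.43, 2.12], [-1.02, 1.25], [-3.03, 1.67], [-3.05, -0], [-3.03, 3.03]. Speed limits (rad/s): [2.39, 2.39, 3.01, 3.14, 3.14, 3.14].

INTERFACE

Orientations are given as [roll, pitch, yaw] about the fixed x, y, z axes, in that order (R = Rz(yaw) Ry(pitch) Rx(roll)).
In Python, from station import status, eyes, workorder gives the robot as it stands.
- The arm moves only by the shell command python3 -m jog 'ROWS' [OPENING] [FORCE]. ROWS is JSON, a list of rows, each a list of 6 numbers: the shift along the world's x, y, z in mm, then the turn, a rotation vector about the world's x, y, z in rad. A call has 1 to 12 rows; each row shifts and turns the pose as measured when the row begins; what a row does not reach is not made up. A row lasts 1/10 s, in which the tool goes at most 50 mm and 8.59 degrees, less where a joint would pass 70% of its speed; a pose out of reach is approached as far as the arm can. A call with a gripper value outside its range is refused whole. OPENING is the opening, from 0 (shut) to 1 (fully open), set as the call begins (- or left out, the last holds). The fingers move at their own pace and stop on an object; FORCE is the grip in N (left out, the last holds). Time passes only in rows, so rows that do not move let the fingers close. It gives the time, the measured TCP pose, the force and the opening at its end, in the units of the state.
- status.get_state(): the state, without advancing time (a new reading comes with each control period).
- eyes.grab_frame(name): name is "scene" or "top" or "wrist"; returns the picture (420x560x3 uint8, blue, green, red); there is no depth.
- eyes.calibration(name): a dict with "camera_matrix" (3x3 intrinsics, pixels), "cam_to_world" (4x4, takes a point from camera to world coordinates); the wrist camera has in their place "hand_eye" (4x4, takes a point from camera to tool coordinates, whose origin is the TCP and whose axes are the tool frame's). Camera axes: x right, y up, looking along -z (the intrinsics and any distortion apply to the point x, -y, -z); pixel columns grow to the right and rows downward; lengths in m; the calibration is good to about 2 mm. A picture is of the moment at which its call begins: read the wrist's pose just before it. calibration takes no time and is no camera call.
- workorder.job_done(): hands the job in, once; it reports no verdict.
The state is a dict: "t": time; "q": joint angles; "qd": joint speeds; "joint_efforts": joint torques, N m; "eef_pos": TCP position; "ee_rot": TCP orientation; "force": force on the tool from outside, world axes, zero at the start; "moment": the same for the moment, N m; "width": finger opening in m.
Only numpy, scipy, OpenCV 4.12 (cv2) and the standard library are available. Lean on these libraries where they do the work, as an engineer would, in place of code of your own. Each camera call takes 0.05 s, during which the arm holds its last target. There are 200 camera calls.

## Working session

There is one attempt and no reset: what is moved stays moved. The work goes in short steps, Python scripts to look and compute and a shell command to move; the robot and the scene stay as the last step left them, time stands still between calls to the robot, and variables do not carry over. Pictures are saved under pics/ and viewed, about 8 in all and at most 12, crops included, and the job is handed in when it is done.

```bash
mkdir -p pics
cat > h.py <<'E'
import numpy as np,cv2
from station import status,eyes
def ray(name,u,v,T=None):
    c=eyes.calibration(name);K=np.array(c["camera_matrix"]);M=np.array(c["cam_to_world"]) if T is None else T
    d=np.linalg.inv(K)@[u,v,1];d=M[:3,:3]@[d[0],-d[1],-d[2]];return M[:3,3],d
def at(name,u,v,z,T=None):
    o,d=ray(name,u,v,T);return o+d*(z-o[2])/d[2]
def proj(name,P,T=None):
    c=eyes.calibration(name);K=np.array(c["camera_matrix"]);M=np.array(c["cam_to_world"]) if T is None else T
    p=np.linalg.inv(M)@np.append(P,1);p=K@[p[0],-p[1],-p[2]];return p[:2]/p[2]
def wristT():
    from scipy.spatial.transform import Rotation as R
    s=status.get_state();T=np.eye(4);T[:3,:3]=R.from_euler('xyz',s["ee_rot"]).as_matrix();T[:3,3]=s["eef_pos"]
    return T@np.array(eyes.calibration("wrist")["hand_eye"])
E
python3 - <<'E'
from h import *
print(status.get_state())
for n in("scene","top"):
    cv2.imwrite(f"pics/{n}1.png",eyes.grab_frame(n)); c=eyes.calibration(n);print(n,c)
E
```

```text
{'t': 0.0, 'q': array([-9.31895334e-01,  3.59388013e-01,  1.10394841e-02, -3.53736774e-04,
       -1.22412461e+00, -2.88107072e-01]), 'qd': array([-0.00075821,  0.00014912,  0.00171438, -0.00088512,  0.00042631,
       -0.00027024]), 'joint_efforts': array([ 2.26515564e-03, -5.82724142e+01,  2.93050933e+01,  6.99721009e+00,
        6.93308990e-03, -1.43171255e-04]), 'eef_pos': array([ 0.23175825, -0.63342265,  0.2256129 ]), 'ee_rot': array([-3.14143499e+00, -1.70219423e-03,  1.92146965e+00]), 'force': array([ 0.22266523, -0.5956811 , -0.07360695]), 'moment': array([-0.00444898,  0.01610146,  0.00380719]), 'width': 0.0876688938394577}
scene {'camera_matrix': array([[457.78894136,   0.        , 273.56458607],
       [  0.        , 457.78894136, 202.84892901],
       [  0.        ,   0.        ,   1.        ]]), 'cam_to_world': array([[ 0.20904167, -0.4005041 ,  0.89213119,  1.48067281],
       [ 0.97770986,  0.10390138, -0.18244981, -0.24248825],
       [-0.01962177,  0.91038507,  0.41329652,  0.64314164],
       [ 0.        ,  0.        ,  0.        ,  1.        ]])}
top {'camera_matrix': array([[526.77798788,   0.        , 281.66331628],
       [  0.        , 526.77798788, 211.92995188],
       [  0.        ,   0.        ,   1.        ]]), 'cam_to_world': array([[ 0.1461965 ,  0.77266621, -0.61774874, -0.35467959],
       [-0.98906911,  0.1262901 , -0.07611241, -0.12009332],
       [ 0.01920606,  0.62212357,  0.78268345,  1.29231757],
       [ 0.        ,  0.        ,  0.        ,  1.        ]])}
```

View pics/scene1.png

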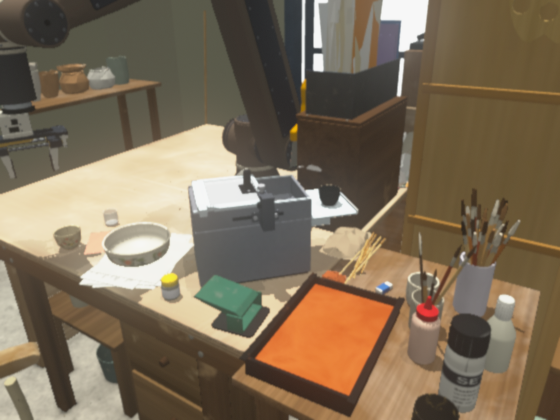

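View pics/top1.png

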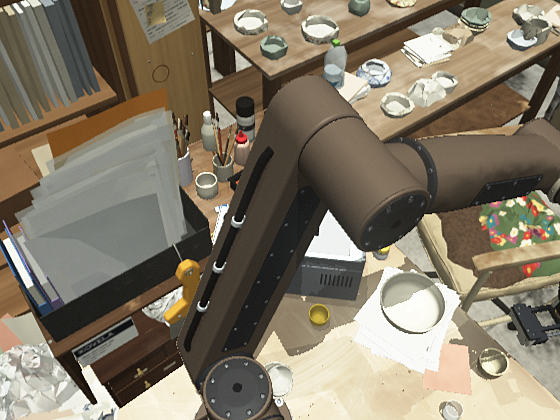

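Scene: the dark cup stands on the white load shelf at (329,195). Black post is at about (247,180), the latch at (267,210) and the tray right of the guard. Top: the arm hides the machine; the yellow cup is at (319,314). Possible mix-ups for the small cup are the yellow cup (top 319,314), the brown cup (scene 67,237) and the dark one on the shelf (scene 329,195). By colour and place I choose the last, and check it in a crop.

Run:
```python
from h import *
im=cv2.imread("pics/scene1.png")[150:290,180:370]
cv2.imwrite("pics/c1.png",cv2.resize(im,None,fx=4,fy=4,interpolation=cv2.INTER_CUBIC))
```

```text
(no output)
```

View pics/c1.png

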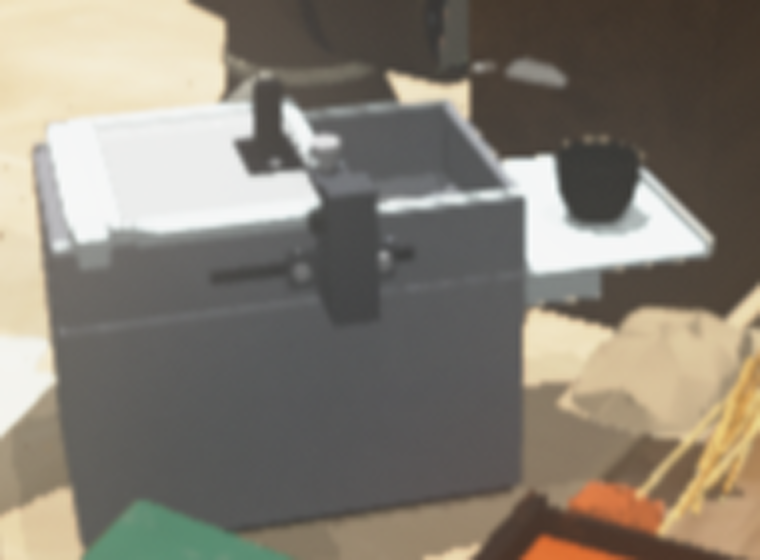

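The chosen cup is the dark, round one on the shelf; its foot is near scene px (330,204). Now I fit the machine pose.

Run:
```python
from h import *
from scipy.optimize import least_squares
c=lambda u,v:np.array([180+(u+.5)/4-.5,150+(v+.5)/4-.5])
pts=[((.083,.065,.208),c(523,194)),((.083,.065,0),c(521,487)),((-.083,.065,.208),c(447,103)),((.083,-.213,0),c(82,548))]
def W(p,l):
    co,si=np.cos(p[2]),np.sin(p[2]);return np.array([p[0]+co*l[0]-si*l[1],p[1]+si*l[0]+co*l[1],l[2]])
f=lambda p:np.concatenate([proj("scene",W(p,l))-q for l,q in pts])
r=least_squares(f,[.6,0,0]);print(r.x,r.fun.round(2))
p=r.x
def loc(P):
    d=P[:2]-p[:2];co,si=np.cos(p[2]),np.sin(p[2]);return [co*d[0]+si*d[1],-si*d[0]+co*d[1]]
for n,(u,v),z in [("shelfcorner",(713,245),.158),("posttop",(266,80),.265),("pinhead",(324,143),.265),("cuprim",(598,150),.199),("cupfoot",(600,212),.158)]:
    P=at("scene",*c(u,v),z);print(n,P.round(4),np.round(loc(P),4))
```

```text
[ 0.44922067 -0.025191    0.01290758] [ 0.18 -1.   -0.45  0.62  0.99 -2.3  -0.68  1.22]
shelfcorner [0.5318 0.1618 0.158 ] [0.085  0.1859]
posttop [ 0.4604 -0.0989  0.265 ] [ 0.0102 -0.0739]
pinhead [ 0.567  -0.0836  0.265 ] [ 0.117 -0.06 ]
cuprim [0.4633 0.1095 0.199 ] [0.0158 0.1345]
cupfoot [0.4681 0.1106 0.158 ] [0.0206 0.1355]
```

```bash
python3 -m jog '[[21,36,14,0,0,0.128],[21,36,14,0,0,0.128],[21,36,14,0,0,0.128],[21,36,14,0,0,0.128],[21,36,14,0,0,0.128],[21,36,14,0,0,0.128],[21,36,14,0,0,0.128],[21,36,14,0,0,0.128],[21,36,14,0,0,0.128],[21,36,10,0,0,0.128],[21,36,0,0,0,0.128],[21,36,0,0,0,0.128]]' 0.85 12
```

```text
t: 1.3
eef_pos: [0.4851, -0.1851, 0.3602]
ee_rot: [-3.14, -0.012, -2.774]
force: [0.0, -0.3, -0.0]
width: 0.0743
```

```bash
python3 -m jog '[[-3,40,0,0,0,-0.01],[-3,40,0,0,0,-0.01],[-3,40,0,0,0,-0.01],[-3,40,0,0,0,-0.01],[-3,40,0,0,0,-0.01],[-3,30,0,0,0,0],[0,0,0,0,0,0],[0,0,0,0,0,0]]'
python3 - <<'E'
from h import *
s=status.get_state();print(s["eef_pos"],s["ee_rot"])
T=wristT();np.save("T1.npy",T);print(T.round(3),eyes.calibration("wrist")["camera_matrix"])
a=eyes.grab_frame("wrist");cv2.imwrite("pics/w1.png",a);cv2.imwrite("pics/t2.png",eyes.grab_frame("top"))
E
```

```text
t: 2.1
eef_pos: [0.4655, 0.0589, 0.3569]
ee_rot: [3.141, -0.017, -2.814]
force: [-0.3, -1.6, 0.1]
width: 0.0748
[0.46548445 0.05885001 0.3568935 ] [ 3.14080928 -0.01677202 -2.81380995]
[[-0.947  0.307  0.096  0.488]
 [-0.322 -0.918 -0.232 -0.004]
 [ 0.017 -0.25   0.968  0.515]
 [ 0.     0.     0.     1.   ]] [[340.83792381   0.         275.46043895]
 [  0.         340.83792381 200.76468965]
 [  0.           0.           1.        ]]
```

View pics/w1.png

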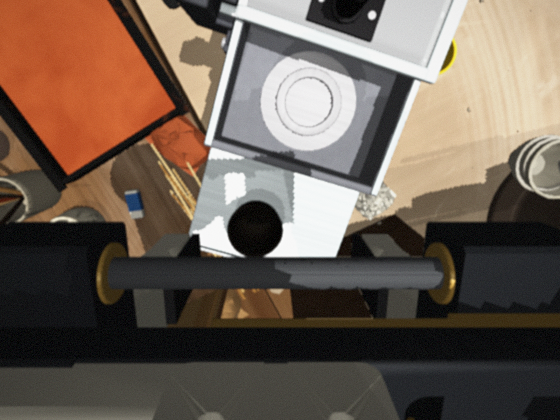

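The wrist view shows the cup rim at (255,229), the ring at (306,101) with inner circle about (308,101), and the post top near (346,5).

Run:
```python
from h import *
a=cv2.imread("pics/w1.png");T=np.load("T1.npy")
g=cv2.cvtColor(a,cv2.COLOR_BGR2GRAY)
m=(g<28).astype(np.uint8);m[:195]=0;m[256:]=0;m[:,:215]=0;m[:,295:]=0
cs,_=cv2.findContours(m,0,1);c=max(cs,key=cv2.contourArea);e=cv2.minEnclosingCircle(c);print("cup",e,cv2.fitEllipse(c))
b=cv2.resize(a[40:260,190:400],None,fx=3,fy=3,interpolation=cv2.INTER_CUBIC);cv2.imwrite("pics/w1c.png",b[:600])
(u,v),_=e
print("cup",at("wrist",u,v,.199,T))
print("ring",at("wrist",307,101,.164,T)); print("posttop",at("wrist",346,5,.265,T))
for uv in((207,147),(377,192)):print("corner",at("wrist",*uv,.208,T))
```

```text
cup ((255.11610412597656, 228.87449645996094), 27.357240676879883) ((254.568115234375, 228.783447265625), (51.65730285644531, 53.47102737426758), 20.00799560546875)
cup [0.46694828 0.10480606 0.199     ]
ring [ 0.45696133 -0.02642939  0.164     ]
posttop [ 0.46251891 -0.08549085  0.265     ]
corner [0.53180361 0.04205133 0.208     ]
corner [0.37145033 0.03161485 0.208     ]
```

View pics/w1c.png

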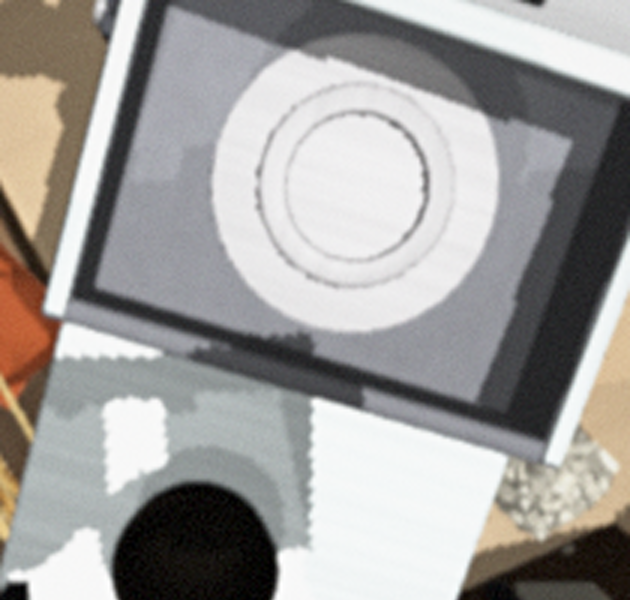

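```bash
cat >> h.py <<'E'
def level():
    from scipy.spatial.transform import Rotation as R
    s=status.get_state();z=R.from_euler('xyz',s["ee_rot"]).as_matrix()[:,2]
    return np.cross(z,[0,0,-1])
E
python3 - <<'E'
from h import *
T=np.load("T1.npy")
print("ring",at("wrist",309,101.3,.164,T));a,b=at("wrist",205,144,.208,T),at("wrist",372.7,195,.208,T)
d=(a-b);print(a,b,np.arctan2(d[1],d[0]),np.hypot(*d[:2]))
print(level())
print("graspvis",proj("wrist",status.get_state()["eef_pos"]+[0,0,.0],T))
E
python3 -m jog '[[0,16,-20,-0.005,0.016,0],[0,16,-20,0,0,0],[1,15,-20,0,0,0],[0,0,-10,0,0,0],[0,0,0,0,0,0]]'
python3 - <<'E'
from h import *
print(level(),status.get_state()["eef_pos"])
T=wristT();np.save("T2.npy",T);cv2.imwrite("pics/w2.png",eyes.grab_frame("wrist"))
E
```

```text
ring [ 0.45498618 -0.0268003   0.164     ]
[0.53420589 0.04007226 0.208     ] [0.37413753 0.03553523 0.208     ] 0.02833673338201601 0.16013264616511835
[ 0.00467017 -0.01605593  0.        ]
graspvis [273.48654982 249.81426182]
t: 2.7
eef_pos: [0.4669, 0.1026, 0.2827]
ee_rot: [3.141, -0.036, -2.824]
force: [0.6, -0.1, 0.2]
width: 0.0749
[ 0.01054752 -0.03415412  0.        ] [0.46691254 0.10258377 0.28269144]
```

View pics/w2.png

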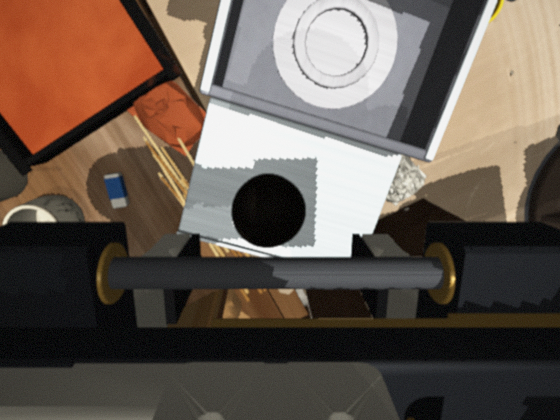

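Cup rim is at (268,210), ring at about (336,41). My levelling turn had the wrong sign; corrected with the next move.

```bash
python3 - <<'E'
from h import *
a=cv2.imread("pics/w2.png");T=np.load("T2.npy")
g=cv2.cvtColor(a,cv2.COLOR_BGR2GRAY)
m=(g<35).astype(np.uint8);m[:150]=0;m[252:]=0;m[:,:220]=0;m[:,315:]=0
cs,_=cv2.findContours(m,0,1);c=max(cs,key=cv2.contourArea);e=cv2.minEnclosingCircle(c);print(e)
print("cup",at("wrist",*e[0],.199,T),"ring",at("wrist",336,41.5,.164,T))
E
python3 -m jog '[[0,0,0,0.01,-0.034,0],[0,1,-15,0,0,0],[0,0,0,0,0,0]]'
python3 - <<'E'
from h import *
print(level(),status.get_state()["eef_pos"])
E
```

```text
((267.9435119628906, 210.40794372558594), 36.45988845825195)
cup [0.46742846 0.10578721 0.199     ] ring [ 0.4556548  -0.02604312  0.164     ]
t: 3.05
eef_pos: [0.4687, 0.1019, 0.2703]
ee_rot: [-3.141, 0.004, -2.826]
force: [-0.1, -0.7, 0.2]
width: 0.0744
[-0.00053999  0.00434442  0.        ] [0.468681   0.10189591 0.27031227]
```

```bash
python3 -m jog '[[-1,4,-15,0,0.004,0],[0,0,-15,0,0,0],[0,0,-15,0,0,0],[0,0,-15,0,0,0],[0,0,-15,0,0,0],[0,0,-12,0,0,0],[0,0,-6,0,0,0],[0,0,0,0,0,0]]'
```

```text
t: 3.85
eef_pos: [0.4712, 0.1052, 0.1787]
ee_rot: [3.14, 0.008, -2.83]
force: [-0.2, -0.0, 0.3]
width: 0.0746
```

```bash
python3 -m jog '[[-4,1,-6,0,-0.007,0],[0,0,0,0,0,0]]' && python3 -m jog '[[0,0,0,0,0,0],[0,0,0,0,0,0],[0,0,0,0,0,0],[0,0,0,0,0,0],[0,0,0,0,0,0],[0,0,0,0,0,0]]' 0.5 12
```

```text
t: 4.05
eef_pos: [0.4675, 0.1064, 0.173]
ee_rot: [-3.14, 0.016, -2.83]
force: [-0.6, 0.7, -0.4]
width: 0.0744
t: 4.65
eef_pos: [0.4679, 0.1069, 0.1744]
ee_rot: [-3.141, 0.019, -2.829]
force: [-0.0, -0.0, -0.9]
width: 0.0534
```

```bash
python3 -m jog '[[0,0,5,0,0,0],[0,0,15,0,0,0],[0,0,20,0,0,0],[0,0,20,0,0,0],[0,0,10,0,0,0],[-1,-10,0,0,0,0],[-2,-20,0,0,0,0],[-2,-25,0,0,0,0],[-2,-25,0,0,0,0],[-2,-25,0,0,0,0],[-2,-20,0,0,0,0],[0,0,0,0,0,0]]'
python3 - <<'E'
from h import *
print(status.get_state()["eef_pos"])
cv2.imwrite("pics/w3.png",eyes.grab_frame("wrist"))
E
```

```text
t: 5.85
eef_pos: [0.4518, -0.0256, 0.2427]
ee_rot: [-3.142, 0.01, -2.828]
force: [-0.5, 1.0, -0.8]
width: 0.0534
[ 0.45175107 -0.02556447  0.24266934]
```

```bash
python3 -m jog '[[3,0,0,0,-0.008,0],[0,0,-10,0,0,0],[0,0,-15,0,0,0],[0,0,-15,0,0,0],[0,0,-10,0,0,0],[0,0,-5,0,0,0],[0,0,0,0,0,0]]'
```

```text
t: 6.6
eef_pos: [0.4544, -0.0225, 0.1818]
ee_rot: [-3.14, 0.017, -2.825]
force: [0.7, -0.0, -0.5]
width: 0.0536
```

```bash
python3 -m jog '[[1,-3,0,0,0,0],[0,0,0,0,0,0]]'
python3 - <<'E'
from h import *
T=wristT();print(status.get_state()["eef_pos"])
cv2.imwrite("pics/w4.png",eyes.grab_frame("wrist"))
s=eyes.grab_frame("scene");t=eyes.grab_frame("top")
cv2.imwrite("pics/m4.png",np.vstack([np.hstack([cv2.resize(s[140:240,180:340],(400,250)),cv2.resize(t[180:320,250:390],(250,250))]),cv2.resize(cv2.imread("pics/w4.png")[120:300,130:450],(650,340))]))
E
```

```text
t: 6.8
eef_pos: [0.456, -0.0253, 0.1823]
ee_rot: [-3.14, 0.017, -2.824]
force: [-1.4, 0.6, -1.3]
width: 0.0534
[ 0.45595453 -0.02534838  0.18227657]
```

View pics/m4.png

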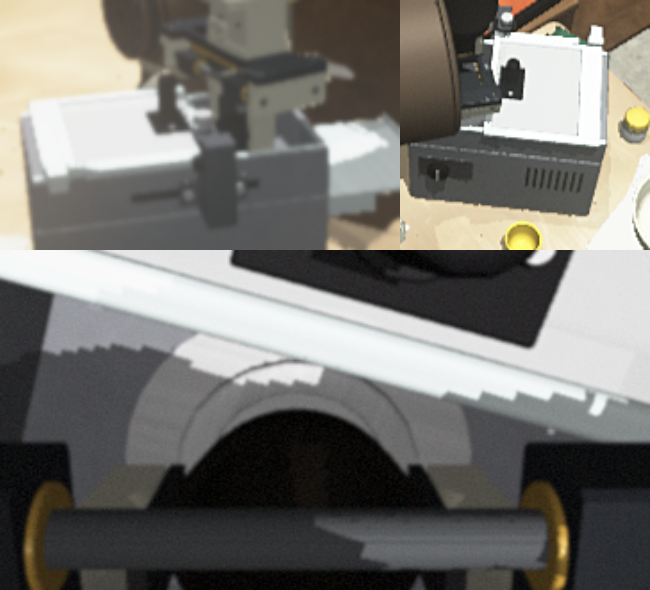

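The cup hangs over the ring: in the wrist crop the ring arc and the cup both centre near x≈300. The latch is clear of the gripper. Lowering.

```bash
python3 -m jog '[[-1,0,-3,0,0,0],[0,0,-3,0,0,0],[0,0,0,0,0,0]]'; python3 -m jog '[[0,0,-1.5,0,0,0],[0,0,0,0,0,0]]'
```

```text
t: 7.25
eef_pos: [0.455, -0.0253, 0.1765]
ee_rot: [-3.14, 0.019, -2.825]
force: [-0.3, 0.4, -2.4]
width: 0.0533
t: 7.45
eef_pos: [0.455, -0.0253, 0.1748]
ee_rot: [-3.14, 0.019, -2.825]
force: [0.0, -0.2, -0.2]
width: 0.0538
```

```bash
python3 -m jog '[[0,0,-0.7,0,0,0],[0,0,0,0,0,0]]'; python3 -m jog '[[0,0,-0.6,0,0,0],[0,0,0,0,0,0]]'
```

```text
t: 7.65
eef_pos: [0.4552, -0.0254, 0.1744]
ee_rot: [-3.139, 0.019, -2.824]
force: [-0.7, -0.8, 0.1]
width: 0.0536
t: 7.85
eef_pos: [0.4552, -0.0254, 0.1744]
ee_rot: [-3.139, 0.02, -2.824]
force: [-0.7, -0.5, -0.2]
width: 0.0535
```

```bash
python3 -m jog '[[0,0,0,0,0,0],[0,0,0,0,0,0],[0,0,0,0,0,0],[0,0,0,0,0,0]]' 0.74; python3 -m jog '[[0,0,8,0,0,0],[0,0,15,0,0,0],[0,0,20,0,0,0],[0,0,30,0,0,0],[0,0,30,0,0,0],[0,0,20,0,0,0],[0,0,0,0,0,0]]'
python3 - <<'E'
from h import *
T=wristT();np.save("T5.npy",T);print(status.get_state()["eef_pos"],[proj("wrist",p,T) for p in([.455,-.026,.2],[.462,-.085,.265])],level())
E
```

```text
t: 8.25
eef_pos: [0.4556, -0.0252, 0.1744]
ee_rot: [-3.139, 0.021, -2.824]
force: [-0.4, -0.2, -0.2]
width: 0.0648
t: 8.95
eef_pos: [0.4547, -0.026, 0.3051]
ee_rot: [-3.138, 0.02, -2.824]
force: [0.8, -0.1, -0.4]
width: 0.0649
[ 0.4546814  -0.0260052   0.30510005] [array([276.38915753, 199.81320706]), array([295.12471289, 128.39094702])] [-0.00309822  0.02016354  0.        ]
```

Cup, ring and post are all in the wrist view from here.

Run:
```python
from h import *
T=wristT();np.save("T5.npy",T);cv2.imwrite("pics/w5.png",eyes.grab_frame("wrist"));print(status.get_state()["eef_pos"])
```

```text
[ 0.45416078 -0.02598261  0.30380079]
```

View pics/w5.png

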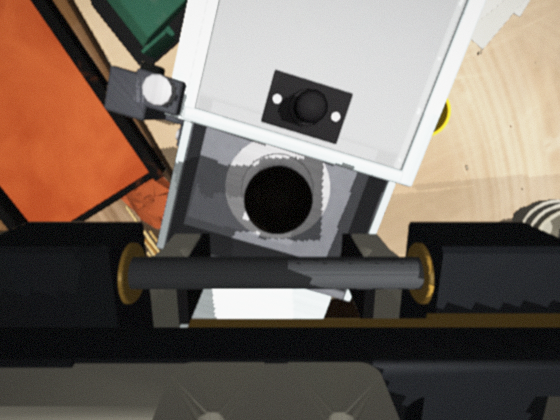

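The cup stands in the ring: rim at (278,199), centred in the ring arcs (238–322). Post top is at about (311,105), latch pin at (157,89).

Run:
```python
from h import *
a=cv2.imread("pics/w5.png");T=np.load("T5.npy")
cv2.imwrite("pics/w5c.png",cv2.resize(a[60:260,180:400],None,fx=3,fy=3,interpolation=cv2.INTER_CUBIC))
for n,u,v,z in(("post",311,105,.265),("pin",157,89,.265),("cup",278,199,.199)):print(n,at("wrist",u,v,z,T))
# guard's side edges direction
a,b=at("wrist",232,0,.219,T),at("wrist",195,108,.219,T)
print(np.arctan2(*(a-b)[:2][::-1])+np.pi/2)
```

```text
post [ 0.45774667 -0.0998733   0.265     ]
pin [ 0.54207669 -0.08126577  0.265     ]
cup [ 0.45392728 -0.02679972  0.199     ]
-0.07618392004177688
```

View pics/w5c.png

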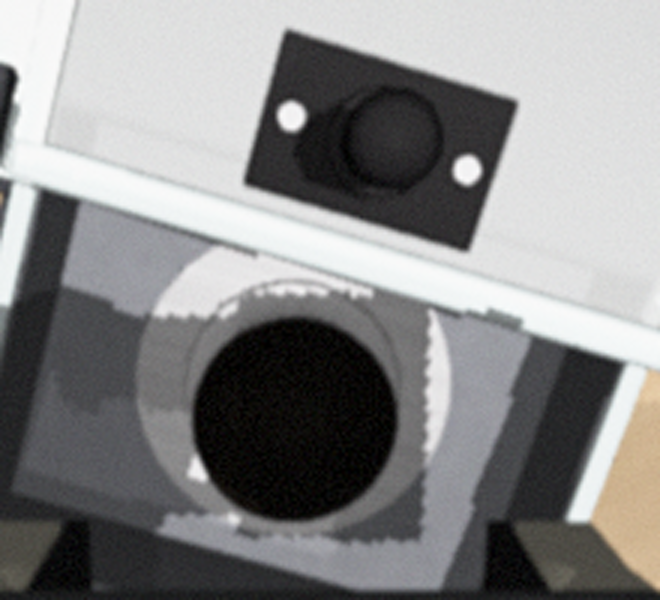

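```bash
python3 -m jog '[[0,0,5,0,0.018,-0.1],[0,-15,0,0,0,-0.1],[1,-25,0,0,0,-0.1],[1,-25,0,0,0,0],[1,-25,0,0,0,0],[1,-20,0,0,0,0],[0,0,0,0,0,0],[0,0,0,0,0,0]]' 0
```

```text
t: 9.8
eef_pos: [0.4549, -0.1393, 0.3044]
ee_rot: [3.138, -0.007, -3.136]
force: [0.2, 0.1, 0.3]
width: 0.0063
```

The cup is upright and central in the ring; the post's top is at crop (393,138). Lowering the shut fingers behind it.

```bash
python3 -m jog '[[3,0,-15,0,0,0.01],[0,0,-20,0,0,0],[0,0,-18,0,0,0],[0,0,-9,0,0,0],[0,0,0,0,0,0]]'; python3 -m jog '[[0,5,0,0,0,0],[0,5,0,0,0,0],[0,0,0,0,0,0]]'
```

```text
t: 10.3
eef_pos: [0.4572, -0.1367, 0.2397]
ee_rot: [3.138, -0.008, -3.123]
force: [-0.4, 0.6, 0.8]
width: 0.0002
t: 10.6
eef_pos: [0.4581, -0.1254, 0.2415]
ee_rot: [3.138, -0.006, -3.123]
force: [0.1, 0.3, 0.0]
width: 0.0008
```

```bash
python3 -m jog '[[0,3,0,0,0,0],[0,3,0,0,0,0],[0,3,0,0,0,0],[0,3,0,0,0,0],[0,3,0,0,0,0],[0,3,0,0,0,0],[0,3,0,0,0,0],[0,3,0,0,0,0]]'
```

```text
t: 11.4
eef_pos: [0.458, -0.1071, 0.2429]
ee_rot: [-3.131, -0.006, -3.124]
force: [2.3, -8.5, -3.2]
width: 0.0006
```

```bash
python3 -m jog '[[0,3,0,0,0,0],[0,3,0,0,0,0],[0,3,0,0,0,0],[0,3,0,0,0,0],[0,3,0,0,0,0],[0,3,0,0,0,0],[0,3,0,0,0,0],[0,3,0,0,0,0]]'
```

```text
t: 12.2
eef_pos: [0.4575, -0.0926, 0.2431]
ee_rot: [-3.112, -0.009, -3.127]
force: [2.1, -8.6, -3.7]
width: 0.0004
```

```bash
python3 -m jog '[[0,0,0,0,0,0],[0,0,0,0,0,0]]'
python3 - <<'E'
from h import *
s=status.get_state();print(level(),s["force"],s["moment"])
t=eyes.grab_frame("scene");cv2.imwrite("pics/m6.png",np.hstack([cv2.resize(t[130:250,180:340],(480,360),interpolation=2),cv2.resize(eyes.grab_frame("wrist"),(320,360))]))
E
```

```text
t: 12.4
eef_pos: [0.4575, -0.0927, 0.2431]
ee_rot: [-3.112, -0.009, -3.127]
force: [0.2, -0.7, -0.0]
width: 0.0004
[ 0.03001986 -0.00898213  0.        ] [ 0.19270878 -0.67459875 -0.01288545] [0.17845144 0.1149172  0.00521142]
```

View pics/m6.png

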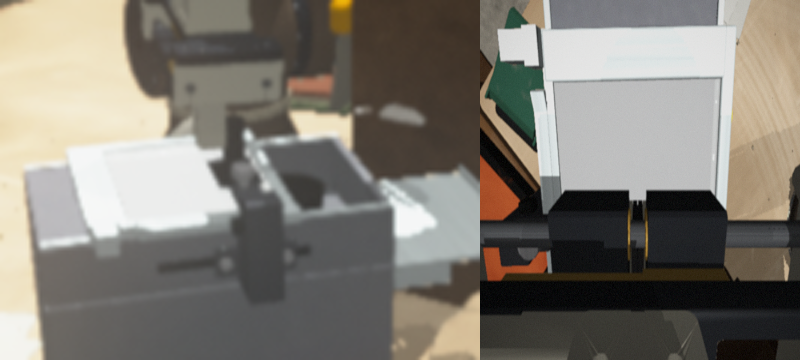

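Seen: the guard is moving smoothly, shut fingers behind the post, and the cup is still in the tray. Continuing, with a small level correction.

```bash
python3 -m jog '[[0,3,0,0.006,-0.002,0],[0,3,0,0.006,-0.002,0],[0,3,0,0.006,-0.002,0],[0,3,0,0.006,-0.002,0],[0,3,0,0.006,0,0],[0,3,0,0.003,0,0],[0,3,0,0.003,0,0],[0,3,0,0.003,0,0],[0,3,0,0.003,0,0],[0,3,0,0.003,0,0]]'
```

```text
t: 13.5
eef_pos: [0.4567, -0.0727, 0.243]
ee_rot: [-3.139, -0.004, -3.13]
force: [2.7, -8.3, -3.3]
width: 0.0004
```

```bash
python3 -m jog '[[0,3,0,0.003,0,0],[0,3,0,0.003,0,0],[0,3,0,0.003,0,0],[0,3,0,0.003,0,0],[0,3,0,0.003,0,0],[0,3,0,0.003,0,0]]'
```

```text
t: 14.1
eef_pos: [0.4563, -0.0614, 0.243]
ee_rot: [3.138, -0.006, -3.131]
force: [2.2, -9.3, -1.9]
width: 0.0004
```

```bash
python3 -m jog '[[0,3,0,0.003,0,0],[0,3,0,0.003,0,0],[0,3,0,0.003,0,0],[0,3,0,0.003,0,0]]'; for i in 1; do :; done; python3 -m jog '[[0,2.5,0,0.002,0,0],[0,2.5,0,0.002,0,0]]'
```

```text
t: 14.5
eef_pos: [0.456, -0.054, 0.2429]
ee_rot: [3.134, -0.007, -3.132]
force: [1.6, -7.9, -3.1]
width: 0.0006
t: 14.7
eef_pos: [0.4559, -0.0512, 0.2429]
ee_rot: [3.134, -0.008, -3.133]
force: [2.6, -7.6, -3.0]
width: 0.0006
```

```bash
python3 -m jog '[[0,2.5,0,0.002,0,0],[0,2.5,0,0.002,0,0]]';python3 -m jog '[[0,2.5,0,0.002,0,0],[0,2.5,0,0.002,0,0]]'
```

```text
t: 14.9
eef_pos: [0.4558, -0.0484, 0.2429]
ee_rot: [3.134, -0.008, -3.133]
force: [2.0, -7.0, -2.6]
width: 0.0004
t: 15.1
eef_pos: [0.4557, -0.0456, 0.2429]
ee_rot: [3.134, -0.009, -3.134]
force: [2.7, -8.2, -3.1]
width: 0.0003
```

```bash
python3 -m jog '[[0,2.5,0,0.001,0,0],[0,2.5,0,0.001,0,0],[0,2.5,0,0.001,0,0]]';python3 -m jog '[[0,2.5,0,0.001,0,0],[0,2.5,0,0.001,0,0],[0,2.5,0,0.001,0,0]]'
```

```text
t: 15.4
eef_pos: [0.4555, -0.0415, 0.2429]
ee_rot: [3.137, -0.01, -3.135]
force: [2.3, -8.1, -3.1]
width: 0.0006
t: 15.7
eef_pos: [0.4554, -0.0374, 0.243]
ee_rot: [3.14, -0.01, -3.136]
force: [3.5, -7.5, -2.7]
width: 0.0003
```

```bash
python3 -m jog '[[0,2.5,0,0.001,0,0],[0,2.5,0,0.001,0,0]]';python3 -m jog '[[0,2.5,0,0.001,0,0],[0,2.5,0,0.001,0,0]]'
```

```text
t: 15.9
eef_pos: [0.4553, -0.0347, 0.243]
ee_rot: [-3.141, -0.011, -3.136]
force: [2.6, -8.2, -2.0]
width: 0.0004
t: 16.1
eef_pos: [0.4552, -0.032, 0.243]
ee_rot: [-3.138, -0.011, -3.137]
force: [2.3, -7.8, -2.5]
width: 0.0006
```

```bash
python3 -m jog '[[0,2.5,0,0.002,0,0],[0,2.5,0,0.002,0,0]]';python3 -m jog '[[0,2.5,0,0.002,0,0],[0,2.5,0,0.002,0,0]]'
```

```text
t: 16.3
eef_pos: [0.4551, -0.0292, 0.2431]
ee_rot: [-3.138, -0.012, -3.138]
force: [2.9, -8.1, -3.6]
width: 0.0006
t: 16.5
eef_pos: [0.455, -0.0265, 0.243]
ee_rot: [-3.138, -0.013, -3.138]
force: [2.8, -7.4, -3.7]
width: 0.0007
```

```bash
python3 -m jog '[[0,2.5,0,0.002,0,0],[0,2.5,0,0.002,0,0]]';python3 -m jog '[[0,2.5,0,0.002,0,0],[0,2.5,0,0.002,0,0]]'
```

```text
t: 16.7
eef_pos: [0.4549, -0.0238, 0.243]
ee_rot: [-3.138, -0.013, -3.139]
force: [3.1, -7.5, -1.6]
width: 0.0008
t: 16.9
eef_pos: [0.4548, -0.0215, 0.2431]
ee_rot: [-3.137, -0.014, -3.139]
force: [3.5, -11.4, -3.0]
width: 0.0006
```

The ramp has begun (11.4 N), so the pin should drop within 15 mm.

```bash
python3 -m jog '[[0,2.5,0,0.004,0,0],[0,2.5,0,0.004,0,0]]'
```

```text
t: 17.1
eef_pos: [0.4547, -0.0202, 0.2431]
ee_rot: [-3.138, -0.015, -3.14]
force: [4.8, -14.1, -4.1]
width: 0.0004
```

```bash
python3 -m jog '[[0,2.5,0,0.004,0,0],[0,2.5,0,0.004,0,0]]'
```

```text
t: 17.3
eef_pos: [0.4547, -0.0193, 0.2431]
ee_rot: [-3.139, -0.016, -3.14]
force: [5.2, -16.2, -4.2]
width: 0.0009
```

```bash
python3 -m jog '[[0,2.5,0,0.004,0,0],[0,2.5,0,0.004,0,0]]'
```

```text
t: 17.5
eef_pos: [0.4546, -0.0186, 0.243]
ee_rot: [-3.139, -0.016, -3.141]
force: [5.0, -12.8, -3.9]
width: 0.0008
```

Run:
```python
from h import *
a=cv2.imread("pics/scene1.png",0);ims=[eyes.grab_frame("scene") for _ in range(4)]
cv2.imwrite("pics/s7.png",ims[0]);b=np.mean([cv2.cvtColor(i,6) for i in ims],0).astype(int)
print("rows 178-202, cols 256..268 step 2")
for v in range(178,202):print(v,a[v,255:270:2],b[v,255:270:2])
s=status.get_state();print(s["force"],s["eef_pos"])
```

```text
rows 178-202, cols 256..268 step 2
178 [190 140 132 128 140 140 131 118] [239 240 239 238 238 238 237 236]
179 [221 138 124 112 113 111 106 100] [238 238 237 236 235 235 234 234]
180 [237 134 104  98  97  96  95  93] [236 235 234 234 234 233 233 233]
181 [243 162  97  95  95  94  93  93] [234 234 234 234 233 233 233 233]
182 [245 201 106 108  99  94  94  93] [233 234 234 233 233 233 233 233]
183 [244 231 149 156 135  98  93  94] [234 233 234 233 233 233 233 233]
184 [243 239 209 213 195 112  94  93] [234 230 232 233 228 231 233 233]
185 [238 235 224 224 215 120  94  94] [233 216 221 225 208 226 233 233]
186 [227 215 199 202 182 112  93  93] [233 186 179 186 161 221 233 233]
187 [215 177 149 152 133 101  93  93] [233 171 133 136 129 221 233 233]
188 [183 163 122 121 112  96  92  92] [233 188 123 118 138 224 233 231]
189 [146 173 128 114 106 100  93  92] [233 217 139 116 164 223 232 229]
190 [116 174 145 113 106 113  93  92] [233 221 148 116 157 197 227 227]
191 [102 145 131 111  99 113  96  93] [231 192 130 114 123 145 218 226]
192 [143 120 108 102  92 107 102  97] [229 154 108 105  97 114 192 219]
193 [205 128 107  99  96 112 113 109] [229 142 109 101  96 113 162 182]
194 [228 147 113 109 110 118 119 117] [231 151 115 112 111 119 137 139]
195 [232 174 111 116 118 120 120 119] [233 176 113 118 120 122 125 124]
196 [233 209 103 112 119 120 120 119] [234 210 105 114 122 122 123 121]
197 [234 226 112 101 118 117 114 111] [235 225 114 103 120 120 118 115]
198 [235 234 146  90 108 104  98  93] [235 231 142  92 110 108 102  98]
199 [238 239 183  83  90  87  81  78] [237 230 165  86  93  91  85  83]
200 [243 240 200  81  79  78  76  75] [239 219 157  82  82  82  80  78]
201 [244 230 168  78  76  76  75  75] [225 184 132  80  80  80  79  78]
[  4.85349037 -11.28668963  -4.74738635] [ 0.45460075 -0.01843071  0.24303847]
```

The pin head has risen about 2 mm compared with the start, so it is on the ramp and not dropped. I push on with slightly more lead.

```bash
python3 -m jog '[[0,3.5,0,0.004,0,0],[0,3.5,0,0.004,0,0]]'
```

```text
t: 17.9
eef_pos: [0.4545, -0.0162, 0.243]
ee_rot: [-3.139, -0.017, 3.141]
force: [4.4, -14.4, -4.4]
width: 0.0005
```

```bash
python3 -m jog '[[0,3.5,0,0.004,0,0],[0,3.5,0,0.004,0,0]]'
```

```text
t: 18.1
eef_pos: [0.4544, -0.014, 0.243]
ee_rot: [-3.138, -0.019, 3.14]
force: [4.8, -15.4, -4.3]
width: 0.0003
```

```bash
python3 -m jog '[[0,3.5,0,0.004,0,0],[0,3.5,0,0.004,0,0]]'
```

```text
t: 18.3
eef_pos: [0.4543, -0.012, 0.2431]
ee_rot: [-3.137, -0.02, 3.139]
force: [6.1, -14.3, -4.0]
width: 0.0006
```

```bash
python3 -m jog '[[0,3.5,0,0.004,0,0],[0,3.3,0,0.004,0,0]]'
```

```text
t: 18.5
eef_pos: [0.4542, -0.0064, 0.2431]
ee_rot: [3.14, -0.02, 3.138]
force: [-0.4, -4.3, -0.5]
width: 0.0007
```

```bash
python3 -m jog '[[0,3.3,0,0.004,0,0]]'
```

```text
t: 18.6
eef_pos: [0.4539, -0.004, 0.2432]
ee_rot: [3.137, -0.021, 3.138]
force: [2.6, -11.5, -1.9]
width: 0.0003
```

```bash
python3 -m jog '[[0,3.3,0,0.004,0,0]]'
```

```text
t: 18.7
eef_pos: [0.4538, -0.0024, 0.2433]
ee_rot: [3.137, -0.021, 3.138]
force: [5.4, -16.7, -4.9]
width: 0.0003
```

The force fell at y≈-0.0064 (the click) and then rose against the buffer. I stop and back off gently.

```bash
python3 -m jog '[[0,-3,0,0,0,0],[0,-4,0,0,0,0],[0,-8,0,0,0,0],[0,-10,0,0,0,0],[0,0,0,0,0,0]]'
python3 - <<'E'
from h import *
ims=[eyes.grab_frame("scene") for _ in range(4)]
cv2.imwrite("pics/s8.png",ims[0]);b=np.mean([cv2.cvtColor(i,6) for i in ims],0).astype(int)
for v in range(180,200):print(v,b[v,255:270:2])
E
```

```text
t: 19.2
eef_pos: [0.454, -0.0281, 0.2434]
ee_rot: [3.135, -0.021, 3.139]
force: [-0.4, -0.5, -1.3]
width: 0.0003
180 [235 235 234 234 234 234 233 233]
181 [234 234 234 234 233 233 233 233]
182 [234 233 234 234 233 233 233 233]
183 [234 233 234 233 233 233 233 233]
184 [234 234 233 233 234 233 233 233]
185 [234 233 233 233 233 233 233 233]
186 [233 233 231 230 231 233 233 233]
187 [233 229 228 227 226 232 233 233]
188 [233 218 223 224 215 228 233 231]
189 [233 196 192 196 174 218 232 229]
190 [233 175 145 147 131 188 227 227]
191 [233 157 119 121 113 149 218 226]
192 [237 144 112 114 108 126 192 219]
193 [241 144 115 113 114 122 162 182]
194 [245 169 117 117 121 122 137 139]
195 [246 205 113 119 122 123 125 124]
196 [246 233 107 114 122 122 123 121]
197 [246 241 118 103 120 120 118 114]
198 [246 242 154  92 110 108 101  98]
199 [245 238 184  85  93  90  85  83]
```

The pin head side edge moved from row 187 (riding) and about 186.5 (on the ramp) to about 190, so it has dropped. I lift clear and check.

```bash
python3 -m jog '[[0,0,20,0,0,0],[0,0,30,0,0,0],[0,0,30,0,0,0],[0,0,30,0,0,0],[0,-30,20,0,0,0],[0,-30,0,0,0,0],[0,0,0,0,0,0],[0,0,0,0,0,0]]'
python3 - <<'E'
from h import *
t=eyes.grab_frame("scene");w=eyes.grab_frame("wrist")
cv2.imwrite("pics/m9.png",np.hstack([cv2.resize(t[140:240,200:340],(480,343),interpolation=2),cv2.resize(w,(320,343))]))
g=cv2.cvtColor(t,6)
for v in range(186,194):print(v,g[v,255:270:2])
print(status.get_state()["eef_pos"],status.get_state()["force"])
E
```

```text
t: 20.2
eef_pos: [0.453, -0.0876, 0.3787]
ee_rot: [3.136, -0.021, -3.14]
force: [-0.4, 0.0, -0.3]
width: 0.0003
186 [233 229 216 214 221 233 233 233]
187 [233 215 181 178 192 229 233 233]
188 [232 193 154 156 160 224 233 231]
189 [229 179 137 140 135 216 231 229]
190 [224 170 124 126 119 182 227 227]
191 [212 152 115 118 111 136 217 226]
192 [193 133 106 111 103 105 185 217]
193 [185 120  97 100  95  93 142 172]
[ 0.45287035 -0.08706126  0.37824588] [ 0.00099193  0.65318571 -0.88247284]
```

View pics/m9.png

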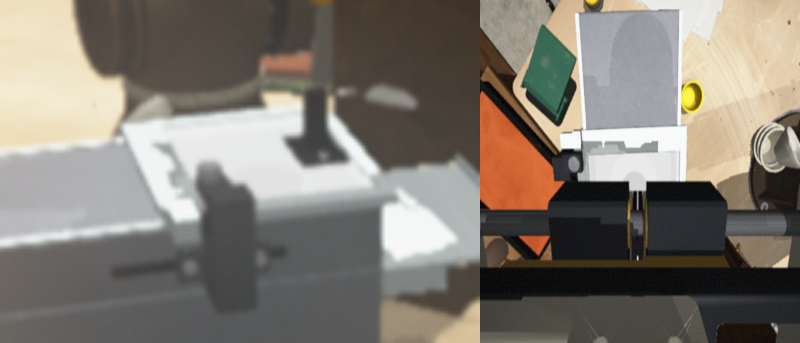

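The guard covers the tray and the post is at the far end. The pin is now in the arm's shadow, so I move away for one clean numeric check.

```bash
python3 -m jog '[[-5,-40,10,0,0,0],[-5,-40,0,0,0,0],[-5,-40,0,0,0,0],[0,-40,0,0,0,0],[0,0,0,0,0,0],[0,0,0,0,0,0],[0,0,0,0,0,0],[0,0,0,0,0,0]]'
python3 - <<'E'
from h import *
t=eyes.grab_frame("scene");g=cv2.cvtColor(t,6)
for v in range(185,194):print(v,g[v,255:270:2])
o=cv2.imread("pics/s8.png",0)
for r in((168,190,284,302),(176,204,225,255)):   # post, guard's rear edge
    p=o[r[0]:r[1],r[2]:r[3]];m=cv2.matchTemplate(g[r[0]-8:r[1]+8,r[2]-8:r[3]+8],p,5);_,s,_,l=cv2.minMaxLoc(m);print(s,l[0]-8,l[1]-8)
E
```

```text
t: 21.1
eef_pos: [0.4382, -0.2456, 0.3856]
ee_rot: [3.134, -0.026, -3.128]
force: [-0.2, 0.6, -0.2]
width: 0.0003
185 [233 233 230 230 231 233 233 233]
186 [233 228 216 214 221 232 233 233]
187 [233 216 181 178 191 229 233 233]
188 [233 193 153 154 158 224 232 231]
189 [232 178 137 140 135 215 231 229]
190 [232 169 123 126 119 181 227 226]
191 [232 152 114 117 111 135 216 225]
192 [236 137 106 110 102 104 184 217]
193 [240 136  96 100  94  92 141 171]
0.9606812596321106 0 0
0.9209834933280945 0 0
```

The guard has not moved, and the gap under the pin's head that was visible while riding (rows 189–190) is closed. Handing in.

```bash
python3 -c "
from station import workorder
print(workorder.job_done())"
```

```text
the job is handed in; nothing more can be done
None
```

The small dark cup is standing in the locating ring, and the guard is pushed over it and latched. I handed the job in at about 21 s.

- **Cup:** I gripped it round the rim, lowered it into the ring and let go. The wrist picture then showed it upright and central in the ring. After that I pushed the guard by its post with the fingers shut.
- **Guard:** It slid at about 8 N measured, above the stated 2–5 N. On the ramp I read up to about 16 N, above the stated 8–13 N, then it fell to 4 N at the click.
- **Latch:** After I backed off, the pin head was about 3 px (roughly 6–7 mm) lower than before. With the arm away, the guard showed 0 px of movement and the gap under the pin head was closed. Shadow changed the brightness of the pin in that last picture, so I judged by the gap.
- **Buffer:** I went on pushing about 4 mm past the click before stopping, at up to about 17 N. I put the compression at 2–4 mm, under the 6 mm limit, but could not measure it directly.
- **Other objects:** I did not knowingly touch any of them and made no separate check on them.

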